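Show a customer the music box

ROBOT

A 7-joint arm with a two-finger parallel gripper is mounted at the origin on the work surface. World frame = base frame: x ahead of the robot, y to its left, z up, the work surface at z = 0. Lengths are in m, angles in rad, forces in N, time in s.
With the tool pointing down it reaches from about 0.425 to 0.95 m from the base axis. Payload 4.7 kg.
Tool frame: the origin (TCP) lies on the centre line of the jaws, within the pads' length; the fingertips stand robot.nose_length ahead of it and the grasp point (between the pads) lies 8 mm behind it (robot.nose_length is the distance from the TCP to the fingertips, in m); z points along the fingers, x is the direction in which the jaws open and shut, and the axes are right-handed (so a half turn about z gives the same grasp; the last joint's range is limited). The gripper opens to 85 mm and grips with 20 to 120 N. Pads are 22 mm wide; open, the fingers measure 114 mm over their backs; the gripper's body (76 mm by 85 mm) begins 54 mm behind the grasp point. The pads swing forward as they close: fully open they stand 13 mm farther back than shut.
Start: joints at [-1.165, 0.469, -0.049, 1.532, 0.024, 1.141, -0.082], TCP at [0.284, 0.612, 0.242] pointing down, gripper open.
Joint ranges: [-2.59, 2.59], [-0.33, 1.99], [-1.39, 1.29], [0.1, 2.45], [-1.04, 4.18], [0.21, 1.99], [-2.66, 2.66]. Speed limits (rad/s): [2.57, 2.57, 3.14, 3.14, 3.14, 3.14, 3.14].

INTERFACE

Orientations are given as [roll, pitch, yaw] about the fixed x, y, z axes, in that order (R = Rz(yaw) Ry(pitch) Rx(roll)).
In Python, from plant import robot gives the robot as it stands. Calls block until the motion is done:
- robot.goto(position, orientation): joint-space move of the TCP to a pose.
- robot.move_straight(position, vel=0.15, attitude=None, contact_N=None): straight line of the TCP; attitude=None keeps the orientation; vel is the mean speed in m/s. With contact_N (N) it stops when the force on the tool has changed by that much, and returns True; else False.
- robot.move_joints(angles): joint-space move.
- robot.grip(opening, strength=None): opening from 0.0 (shut) to 1.0 (fully open); strength is the grip in N (None keeps the last); returns when the fingers have stopped.
- robot.sleep(seconds).
- robot.inverse_kinematics(position, orientation): joint angles nearest the present ones, or None.
- robot.sense(): the state.
- robot.grab_frame(name): name is "scene" or "top" or "wrist"; returns a dict with "image" (400x640x3 uint8, red, green, blue), "range_z" (400x640 float32, m along the optical axis (not along the pixel's ray), 0 where there is no reading), "fx", "fy", "cx", "cy" (pixels), "R" (3x3) and "t" (3): a world point X has camera coordinates R X + t. Camera axes: x right, y down, z forward; pixel columns grow to the right and rows downward; lengths in m; the calibration is good to about 2 mm. A picture is of the moment at which its call begins.
A pose or a line that the arm cannot do raises robot.IKError and nothing moves.
- robot.close_job(): hands the job in, once; it reports no verdict.
The state is a dict: "t": time; "joint_pos": joint angles; "joint_velocities": joint speeds; "effort": joint torques, N m; "tcp_pos": TCP position; "tcp_rot": TCP orientation; "wrist_force": force on the tool from outside, world axes, zero at the start; "torque": the same for the moment, N m; "opening": opening from 0.0 (shut) to 1.0 (fully open).
Only numpy, scipy, OpenCV 4.12 (cv2) and the standard library are available. Lean on these libraries where they do the work, as an engineer would, in place of code of your own. Each camera call takes 0.05 s, during which the arm holds its last target. There are 200 camera calls.

TASK

Set the large mahogany music box playing for a customer: with a fingertip, press the front of its lid down until the touch catch lets go, take the finger off so that the lid springs ajar, then push the lid all the way back on its hinge. Next push the brass start lever inside across to the right (seen from the front of the box) as far as it goes, and take your hand away. Leave the box standing where it is, force nothing, and do not disturb the other things on the counter.

Things in the scene. Friction and masses are not known exactly. Their poses are not given: they have to be found in the camera images.
- musicbox: Large mahogany music box, 280 mm wide (y), 170 deep (x), rim 100 high, walls 10; 2.4 kg, loose on the counter. Origin: centre of its underside; x points from its front (robot side) to the hinge side, y to its left, z up. Inside: a deck 30 mm above the counter; the movement, up to 85 mm high, fills box x -28 to +66, y -21 to +125; the right part, box y -125 to -21, holds only the start lever.
- lid (a joint): Lid angle, rad: 0 shut and caught, positive open, hinge stop at 1.75 (just past upright). Flat panel 10 mm thick, 284 wide, 176 from hinge axis to front edge. Shut, its underside is 5 mm above the rim, its top 115 mm above the counter, and its front overhangs the box by 6 mm. It stays at any angle above about 0.7 where it is left.
- lid_press (a point): Place to press: on the lid's top face, centred, 21 mm behind its front edge; moves with the lid. Pressed here it gives 4.5 mm (to -0.028 rad) and bottoms; the catch lets go near the bottom, at 5 to 6 N. When the finger then goes up and away, the spring raises the lid in about a second to about 0.7 rad, where the hinge's friction keeps it. The catch stays released.
- lid_edge (a point): Middle of the lower front edge of the lid, 176 mm from the hinge axis; moves with the lid. With the lid ajar, 1 or 2 N here along the edge's arc opens it further.
- lid_hinge (a point): Middle of the hinge axis, at the back of the box (box x +85 mm, 105 mm above the counter). The axis runs along the box's y axis.
- lever (a joint): Start lever, rad: 0 stopped (left), 0.72 playing (fully right); starts between 0 and 0.18. A brass arm swinging level about an upright pivot at box x +22, y -88 mm, 50 mm long, pointing to the box's front: 0.36 rad left of straight at 0, 0.36 rad right of straight at 0.72. It takes 1 to 2 N at the knob and stays where it is left.
- lever_knob (a point): Centre of the 14 mm ball on top of the lever's upright 9 mm post, 50 mm from the pivot towards the front, 84 mm above the counter; the post reaches down to 42 mm above the counter. It travels 35 mm to the right (box -y), with 17 mm to spare to the right-hand wall at the end; to its left there are 40 mm or more of free room before the movement.
- shellbox: Bystander: scallop-shell resin box, 90 mm, 50 mm high. Origin under its centre.
- lighthouse: Bystander: brass lighthouse figurine, 150 mm high, foot 72 mm across. Origin under its centre.
- smallbox: Bystander: small wooden music box 79 x 99 mm, 53 mm high, not the one to open. Origin under its centre.
- snowglobe: Bystander: snow globe, 85 mm high, 72 mm across. Origin under its centre.
- crate: Bystander: slatted pine crate 170 x 120 x 85 mm. Origin under its centre.
- key: Bystander: brass winding key, 60 mm long, lying flat, 9 mm high. Origin under its shank.
- enamel0: Bystander: round enamel lid, 80 mm across, 6 mm thick, upright in the slotted stand. Origin at its lowest point.
- enamel1: Bystander: as enamel0, middle slot.
- enamel2: Bystander: as enamel0, third slot.

How it is judged:
By the outcome, as a careful person would: the job done as asked, in the order asked, and still so for the second after the job is handed in, with the robot touching nothing.
It also fails if it takes over 54 s, if anything falls off the work surface, if the arm or the gripper's body presses on something with over 40 N, if the wrist force passes 120 N, or if a joint passes its speed limit or range.

## Working session

There is one attempt and no reset: what is moved stays moved. The work goes in short steps, each a Python script; the robot and the scene stay as the last script left them, time stands still between calls to the robot, and variables do not carry over. Pictures are saved under pics/ and viewed, about 8 in all and at most 12, crops included, and the job is handed in when it is done.

```bash
ls; mkdir -p pics; python3 - <<'E'
from plant import robot
import cv2,numpy as np,pickle
s=robot.sense();print(s['t'],s['tcp_pos'],s['tcp_rot'],robot.nose_length,s['wrist_force'])
for n in ("top","scene"):
    f=robot.grab_frame(n);pickle.dump(f,open(f'pics/{n}0.pkl','wb'))
    cv2.imwrite(f'pics/{n}0.png',f['image'][:,:,::-1]);print(n,f['fx'],f['fy'],f['cx'],f['cy'],np.round(f['R'],3).tolist(),f['t'])
E
```

```text
pics
0.0 [0.284083   0.61168361 0.24124012] [3.14150380e+00 1.99324211e-03 1.13602307e+00] 0.011 [ 0.40145136 -0.26947797  0.43374866]
top 374.7298571070768 374.7298571070768 321.6611331080031 197.57017063622052 [[-0.026, -0.999, -0.02], [-0.985, 0.029, -0.169], [0.17, 0.016, -0.985]] [-9.33985889e-04  6.24026675e-01  1.11612349e+00]
scene 384.04023096243384 384.04023096243384 319.3916021776983 208.76175219211908 [[0.883, 0.468, 0.018], [0.344, -0.622, -0.704], [-0.319, 0.628, -0.71]] [-0.53710664 -0.1508935   1.44212199]
```

View pics/top0.png

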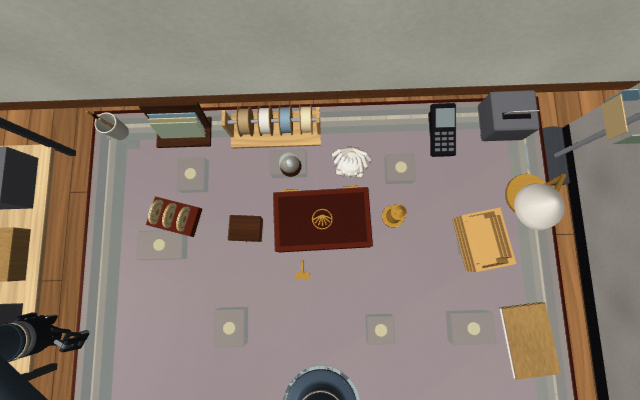

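View pics/scene0.png

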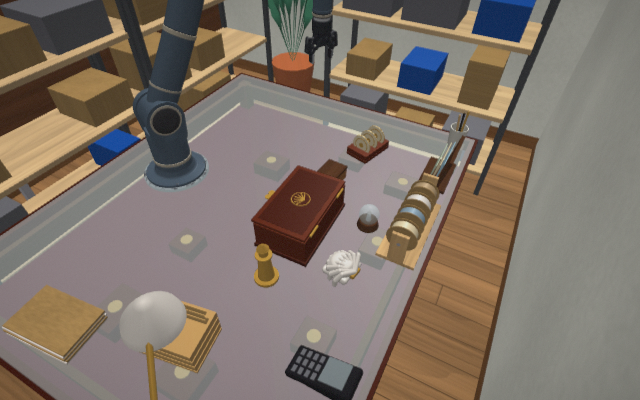

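The top view shows the music box lid at px (274–372, 187–251) with its hinges at the back (row ~188). The key lies in front at (303,270), the lighthouse is right at (395,215), and the small box is left at (245,228). Next I'll measure the lid rectangle.

```bash
cat > h.py <<'E'
import numpy as np,cv2,pickle
def world(f):
    z=f['range_z'];v,u=np.mgrid[:z.shape[0],:z.shape[1]]
    P=np.stack([(u-f['cx'])*z/f['fx'],(v-f['cy'])*z/f['fy'],z],-1)
    W=(P-f['t'])@f['R']; W[z==0]=np.nan; return W
def plane(f,uv,h):
    uv=np.atleast_2d(uv).astype(float)
    d=np.c_[(uv[:,0]-f['cx'])/f['fx'],(uv[:,1]-f['cy'])/f['fy'],np.ones(len(uv))]@f['R']
    c=-f['R'].T@f['t']; return c+d*((h-c[2])/d[:,2])[:,None]
E
python3 - <<'E'
from h import *
for n,roi in (("top",(265,380,180,260)),("scene",(235,365,150,275))):
    f=pickle.load(open(f'pics/{n}0.pkl','rb'));W=world(f)
    m=(np.abs(W[...,2]-.115)<.008);k=np.zeros_like(m);k[roi[2]:roi[3],roi[0]:roi[1]]=1;m&=k
    n_,l,st,_=cv2.connectedComponentsWithStats(m.astype(np.uint8));m=l==1+np.argmax(st[1:,4])
    c=max(cv2.findContours(m.astype(np.uint8),0,1)[0],key=cv2.contourArea)[:,0]
    P=plane(f,c,.115)[:,:2]
    (cx,cy),wh,a=cv2.minAreaRect((P*1000).astype(np.float32))
    print(n,m.sum(),np.nanmedian(W[m][:,2]),cx,cy,wh,a, cv2.boxPoints(((cx,cy),wh,a)).round(1).tolist(), 'meanxy',np.nanmean(W[m],0))
f=pickle.load(open('pics/top0.pkl','rb'));print(plane(f,[[395,215],[303,261],[303,277],[245,228],[352,162],[290,163]],.04).round(3))
W=world(f)
for u,v in [(397,210),(245,228),(352,162),(290,160)]:
    print(np.round(W[v,u],3))
from plant import robot
for p in ([.45,0,.12],[.5,0,.3],[.75,0,.25]):
  for o in ([np.pi,0,0],[np.pi,0,np.pi/2],[np.pi,-.6,0],[np.pi,.6,0]):
    print(p,np.round(o,2),np.round(robot.inverse_kinematics(p,o),2) if robot.inverse_kinematics(p,o) is not None else None)
E
```

```text
top 5809 0.11507663170819904 553.2562866210938 -17.42364501953125 (181.08065795898438, 283.1514892578125) 1.656337857246399 [[458.70001220703125, 121.5], [466.79998779296875, -161.60000610351562], [647.9000244140625, -156.3000030517578], [639.7000122070312, 126.69999694824219]] meanxy [ 0.55008023 -0.01764645  0.11505409]
scene 3910 0.11652521119111581 555.6028442382812 -21.942230224609375 (185.7209014892578, 288.5804138183594) 1.5704418420791626 [[458.79998779296875, 119.69999694824219], [466.70001220703125, -168.6999969482422], [652.4000244140625, -163.60000610351562], [644.5, 124.80000305175781]] meanxy [ 0.5559865  -0.03446375  0.11637569]
[[ 0.564 -0.245  0.04 ]
 [ 0.43   0.044  0.04 ]
 [ 0.382  0.045  0.04 ]
 [ 0.537  0.224  0.04 ]
 [ 0.739 -0.118  0.04 ]
 [ 0.742  0.081  0.04 ]]
[ 0.567 -0.234  0.138]
[0.535 0.221 0.054]
[ 0.737 -0.118  0.045]
[0.74  0.076 0.081]
[0.45, 0, 0.12] [3.14 0.   0.  ] [-0.5   0.29  0.48  2.19 -0.2   0.7   0.12]
[0.45, 0, 0.12] [3.14 0.   1.57] [-0.32  0.27  0.26  2.18 -0.11  0.7   1.59]
[0.45, 0, 0.12] [ 3.14 -0.6   0.  ] None
[0.45, 0, 0.12] [3.14 0.6  0.  ] [-0.36  0.6   0.41  1.84 -0.2   1.36  0.15]
[0.5, 0, 0.3] [3.14 0.   0.  ] [-0.56  0.13  0.54  1.89 -0.07  1.14  0.  ]
[0.5, 0, 0.3] [3.14 0.   1.57] [-0.42  0.13  0.38  1.88 -0.05  1.14  1.54]
[0.5, 0, 0.3] [ 3.14 -0.6   0.  ] [-0.79 -0.19  0.58  2.27  0.46  0.48 -0.53]
[0.5, 0, 0.3] [3.14 0.6  0.  ] [-0.33  0.46  0.39  1.57 -0.13  1.74  0.09]
[0.75, 0, 0.25] [3.14 0.   0.  ] [-0.38  0.64  0.56  1.34 -0.34  1.26  0.19]
[0.75, 0, 0.25] [3.14 0.   1.57] [-0.17  0.59  0.19  1.33 -0.11  1.23  1.6 ]
[0.75, 0, 0.25] [ 3.14 -0.6   0.  ] [-0.41  0.38  0.44  1.83 -0.35  0.38  0.24]
[0.75, 0, 0.25] [3.14 0.6  0.  ] None
```

```bash
cat >> h.py <<'E'
YAW=.0286; O=np.array([.5537,-.0174])
def box(x,y,z): # box coords (m) -> world
    c,s=np.cos(YAW),np.sin(YAW); return [O[0]+c*x-s*y,O[1]+s*x+c*y,z]
ORI=[np.pi,0,YAW]
def show(robot,msg=''):
    s=robot.sense();print(msg,'t',round(s['t'],2),'tcp',s['tcp_pos'].round(4),'F',np.round(s['wrist_force'],2),flush=True)
E
python3 - <<'E'
from h import *
from plant import robot
robot.grip(0.0);show(robot,'grip')
robot.goto(box(-.07,0,.20),ORI);show(robot,'above')
robot.move_straight(box(-.07,0,.14),vel=.1);show(robot)
print(robot.move_straight(box(-.07,0,.114),vel=.012,contact_N=8));show(robot,'press')
robot.sleep(.2);show(robot,'held')
robot.move_straight(box(-.08,0,.30),vel=.25);show(robot,'up')
robot.sleep(.8)
for n in ("top","scene"):
    f=robot.grab_frame(n);pickle.dump(f,open(f'pics/{n}1.pkl','wb'));cv2.imwrite(f'pics/{n}1.png',f['image'][:,:,::-1])
    W=world(f)
    if n=="scene":
        im=f['image'][100:300,180:420,::-1];cv2.imwrite('pics/c1.png',cv2.resize(im,None,fx=3,fy=3))
show(robot)
E
```

```text
grip t 0.87 tcp [0.2843 0.6122 0.2424] F [-0.77  0.37  0.71]
above t 3.23 tcp [ 0.4841 -0.0182  0.2   ] F [-0.57  0.9  -0.16]
 t 3.98 tcp [ 0.4841 -0.0194  0.1403] F [0.43 0.14 0.5 ]
True
press t 5.32 tcp [ 0.4836 -0.0194  0.1236] F [-0.43 -0.98  3.43]
held t 5.52 tcp [ 0.4835 -0.0194  0.1236] F [ 0.38 -1.23  2.76]
up t 6.38 tcp [ 0.4727 -0.0196  0.2986] F [-0.7  -0.54  0.04]
 t 7.28 tcp [ 0.4737 -0.0197  0.3   ] F [ 0.2   0.57 -0.09]
```

View pics/c1.png

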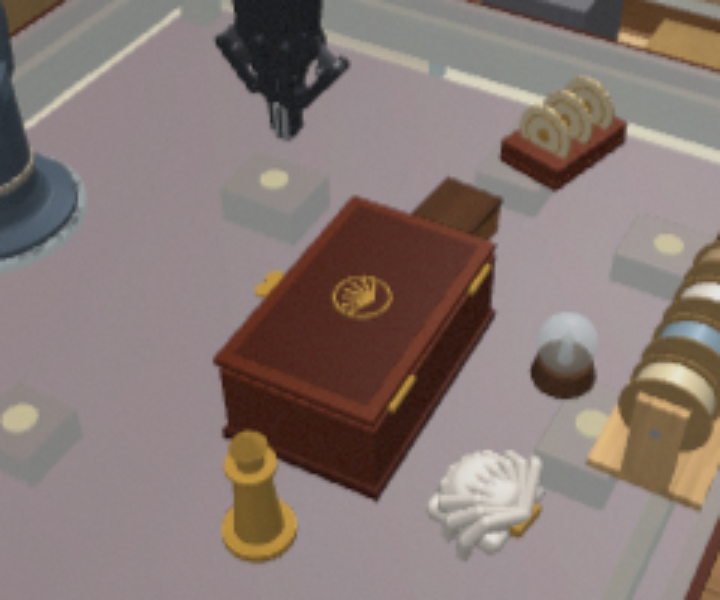

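The crop shows the lid still shut. Contact noise stopped the press at about 3 N and 2.4 mm, so the catch did not let go. I'll press deeper in small steps, watching the force.

```bash
python3 - <<'E'
from h import *
from plant import robot
robot.move_straight(box(-.07,0,.135),vel=.3)
for z in (.1235,.1222,.1214,.1206,.1198,.119,.1182):
    c=robot.move_straight(box(-.07,0,z),vel=.02,contact_N=12)
    F=np.mean([robot.sense()['wrist_force'] if robot.sleep(.02) is None else 0 for _ in range(4)],0)
    p=robot.sense()['tcp_pos'];print(z,c,p.round(4),F.round(2))
    if c or F[2]>8.5: break
robot.move_straight(box(-.08,0,.30),vel=.25);show(robot,'up')
robot.sleep(.7)
for n in ("top","scene"):
    f=robot.grab_frame(n);pickle.dump(f,open(f'pics/{n}2.pkl','wb'))
    if n=="scene":
        im=f['image'][100:300,180:420,::-1];cv2.imwrite('pics/c2.png',cv2.resize(im,None,fx=3,fy=3))
show(robot)
E
```

```text
0.1235 False [ 0.484  -0.0193  0.1237] 0.0Traceback (most recent call last):
  File "<stdin>", line 8, in <module>
IndexError: invalid index to scalar variable.
```

```bash
cat >> h.py <<'E'
def force(robot,n=4):
    L=[]
    for _ in range(n): robot.sleep(.02);L.append(robot.sense()['wrist_force'])
    return np.mean(L,0)
E
python3 - <<'E'
from h import *
from plant import robot
for z in (.1235,.1222,.1214,.1206,.1198,.119,.1182):
    c=robot.move_straight(box(-.07,0,z),vel=.02,contact_N=12)
    F=force(robot)
    p=robot.sense()['tcp_pos'];print(z,c,p.round(4),F.round(2))
    if c or F[2]>8.5: break
robot.move_straight(box(-.08,0,.30),vel=.25);show(robot,'up')
robot.sleep(.7)
for n in ("top","scene"):
    f=robot.grab_frame(n);pickle.dump(f,open(f'pics/{n}2.pkl','wb'))
    if n=="scene":
        im=f['image'][100:300,180:420,::-1];cv2.imwrite('pics/c2.png',cv2.resize(im,None,fx=3,fy=3))
show(robot)
E
```

```text
0.1235 False [ 0.484  -0.0193  0.1237] [0.21 0.91 3.48]
0.1222 False [ 0.484  -0.0193  0.1224] [-0.16  1.1   5.03]
0.1214 False [ 0.4839 -0.0193  0.1216] [0.05 0.89 5.52]
0.1206 False [ 0.4839 -0.0193  0.1209] [0.1  1.69 6.76]
0.1198 False [ 0.484  -0.0193  0.1203] [-0.89  1.39  8.1 ]
0.119 False [ 0.484  -0.0193  0.1196] [-1.46  2.    9.76]
up t 11.54 tcp [ 0.4726 -0.0197  0.2983] F [ 0.2  -0.11 -0.32]
 t 12.34 tcp [ 0.4738 -0.0197  0.3001] F [ 0.8   0.67 -0.19]
```

View pics/c2.png

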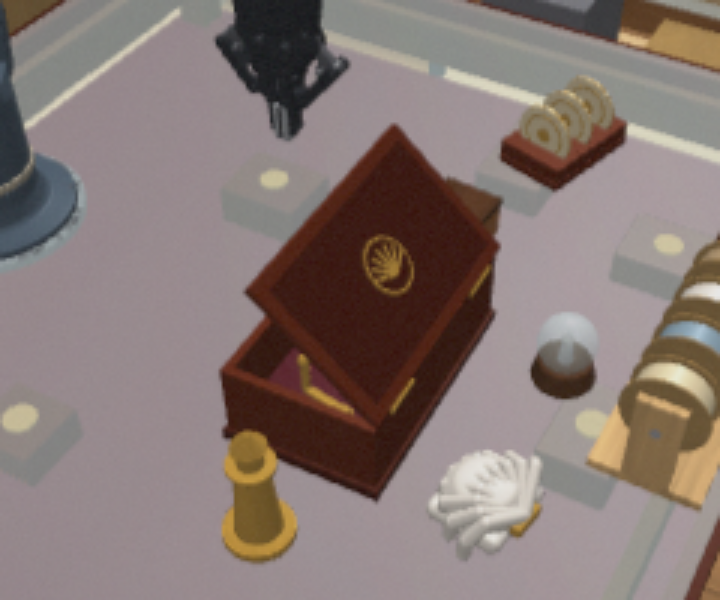

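The lid sprang ajar to roughly 0.7 rad, and the lever's knob is visible inside at crop px (303,360). Next I'll push the lid back with its edge against the finger's flat side.

```bash
python3 - <<'E'
from h import *
from plant import robot
O2=[np.pi,0,YAW+np.pi/2]
def tcp(th,dx=0.): return box(.085-.176*np.cos(th)-.011+dx,0,.105+.176*np.sin(th)-.011)
a=tcp(.7,-.025)
robot.goto([a[0],a[1],.30],O2);show(robot,'turned')
robot.move_straight(a,vel=.15);F0=force(robot);show(robot,'down')
ok=True
for th in (.75,.9,1.05,1.2,1.35,1.5,1.6):
    c=robot.move_straight(tcp(th,-.002 if th>1.5 else 0),vel=.12,contact_N=7)
    F=robot.sense()['wrist_force'];print(th,c,F.round(2))
    if c: ok=False;break
if ok:
    for th in (1.68,1.72,1.75,1.78):
        c=robot.move_straight(tcp(th,-.003),vel=.04,contact_N=5)
        F=force(robot);print(th,c,(F-F0).round(2),robot.sense()['tcp_pos'].round(4))
        if c or F[0]-F0[0]<-4: break
    p=robot.sense()['tcp_pos']
    robot.move_straight([p[0]-.05,p[1],p[2]+.03],vel=.2)
    robot.goto(box(-.05,.16,.33),ORI)
    f=robot.grab_frame('top');pickle.dump(f,open('pics/top3.pkl','wb'))
    cv2.imwrite('pics/c3.png',cv2.resize(f['image'][150:280,250:410,::-1],None,fx=4,fy=4))
show(robot)
E
```

```text
turned t 13.72 tcp [ 0.4681 -0.0199  0.3   ] F [ 0.74 -0.41 -0.5 ]
down t 14.56 tcp [ 0.469  -0.0198  0.2084] F [-0.28  0.03  0.22]
0.75 False [0.71 0.67 0.08]
0.9 False [-0.22 -0.89  0.46]
1.05 False [-0.64  0.26 -0.73]
1.2 False [-0.54  0.07  0.21]
1.35 False [ 0.1  -0.27  0.26]
1.5 False [-0.25  0.46  0.19]
1.6 False [ 0.26 -0.54  0.31]
1.68 False [-0.25 -0.23  0.05] [ 0.6438 -0.0148  0.2689]
1.72 False [-0.01  0.51  0.05] [ 0.6509 -0.0147  0.2679]
1.75 False [-0.86 -0.4   0.44] [ 0.6561 -0.0146  0.2672]
1.78 True [-4.97  0.41  5.47] [ 0.6582 -0.0146  0.2663]
 t 20.82 tcp [0.4995 0.1408 0.3298] F [-0.63 -0.08  0.08]
```

View pics/c3.png

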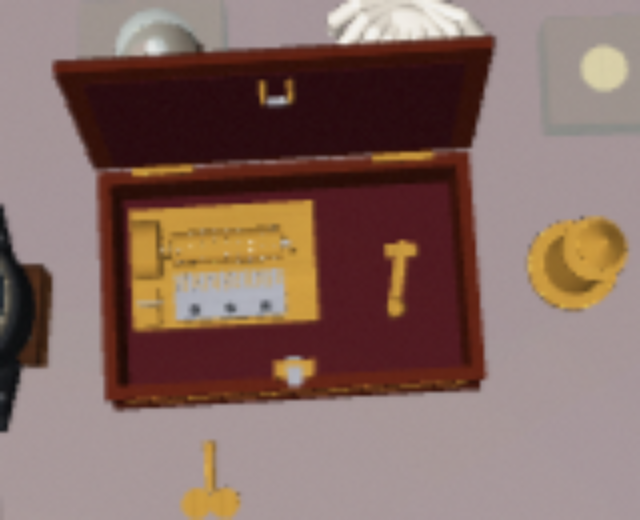

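The lid stands fully back and the knob is at crop px (396,308), which is full px (349,227). Before pushing the lever I'll measure the box pose, lid angle and knob position.

```bash
python3 - <<'E'
from h import *
f=pickle.load(open('pics/top3.pkl','rb'));W=world(f)
c,s=np.cos(YAW),np.sin(YAW)
def tobox(P): d=P[...,:2]-O; return np.stack([c*d[...,0]+s*d[...,1],-s*d[...,0]+c*d[...,1]],-1)
B=tobox(W);z=W[...,2]
rim=(abs(z-.1)<.008)&(abs(B[...,1])<.155)&(abs(B[...,0])<.1)
cn=max(cv2.findContours(rim.astype(np.uint8),0,1)[0],key=cv2.contourArea)[:,0]
P=tobox(plane(f,cn,.1));print('rim rect (box mm)',cv2.minAreaRect((P*1000).astype(np.float32)))
L=(z>.15)&(abs(B[...,1])<.12)&(B[...,0]>.05)&(B[...,0]<.15)&(z<.3)
a=np.polyfit(z[L],B[L][:,0],1);print('lid n',L.sum(),'dx/dz',a,'angle',np.pi/2+np.arctan(a[0]),'zmax',z[L].max())
im=f['image'].astype(int);m=(im[...,0]-im[...,2]>70)&(im[...,1]>90)
k=np.zeros_like(m);k[205:235,342:358]=1;m&=k
v,u=np.nonzero(m&(z>.07));print('knob px',u.mean(),v.mean(),len(u),tobox(plane(f,[[u.mean(),v.mean()]],.087)),np.nanmedian(B[m&(z>.07)],0),np.nanmax(z[m]))
v,u=np.nonzero(m);print('all',u.min(),u.max(),v.min(),v.max(), tobox(plane(f,[[349,227]],.084)))
E
```

```text
rim rect (box mm) ((1.5348129272460938, 0.03497314453125), (173.2256317138672, 279.84503173828125), 0.15550954639911652)
lid n 2027 dx/dz [0.20862565 0.06052307] angle 1.7764718557931296 zmax 0.28263193505530104
knob px 348.3125 226.1875 16 [[-0.02703088 -0.07802417]] [-0.02706478 -0.07746114] 0.09420318197806588
all 346 353 210 228 [[-0.02930308 -0.08008086]]
```

```bash
python3 - <<'E'
from h import *
from plant import robot
X=-.026
robot.goto(box(X,-.044,.25),ORI);show(robot)
robot.move_straight(box(X,-.044,.12),vel=.2)
c=robot.move_straight(box(X,-.044,.073),vel=.06,contact_N=5);F0=force(robot);show(robot,f'in {c}')
if not c:
    c=robot.move_straight(box(X,-.080,.073),vel=.05,contact_N=6);F=force(robot);show(robot,f'push {c}');print((F-F0).round(2))
    y=-.080
    while y>-.0925 and not c and (F-F0)[1]<3.8:
        y-=.0015
        c=robot.move_straight(box(X,y,.073),vel=.03,contact_N=5);F=force(robot);print(round(y,4),c,(F-F0).round(2),robot.sense()['tcp_pos'].round(4))
    p=robot.sense()['tcp_pos']
    robot.move_straight([p[0],p[1]+.015,p[2]],vel=.1)
robot.move_straight(box(X,-.06,.25),vel=.25)
robot.goto(box(-.05,.16,.33),ORI)
f=robot.grab_frame('top');pickle.dump(f,open('pics/top4.pkl','wb'))
cv2.imwrite('pics/c4.png',cv2.resize(f['image'][150:280,230:430,::-1],None,fx=4,fy=4))
show(robot)
E
```

```text
t 21.7 tcp [ 0.5295 -0.0608  0.2502] F [ 0.53  0.85 -0.3 ]
in False t 23.5 tcp [ 0.5293 -0.0622  0.0733] F [ 0.67 -0.15  0.48]
push False t 24.43 tcp [ 0.5302 -0.0979  0.073 ] F [-0.36  0.21  0.85]
[-0.24  0.56  0.09]
-0.0815 False [ 0.22  0.97 -0.06] [ 0.5301 -0.0995  0.073 ]
-0.083 False [-0.09  0.7  -0.32] [ 0.5302 -0.1011  0.073 ]
-0.0845 False [-0.06  0.45  0.23] [ 0.5301 -0.1028  0.073 ]
-0.086 False [-0.22  0.78 -0.29] [ 0.53   -0.1043  0.073 ]
-0.0875 False [-0.5   0.58 -0.05] [ 0.5302 -0.1057  0.073 ]
-0.089 False [0.22 0.18 0.06] [ 0.5302 -0.1072  0.073 ]
-0.0905 False [-0.18  2.63  0.13] [ 0.5303 -0.1081  0.0729]
-0.092 False [0.1  5.67 0.75] [ 0.5303 -0.1084  0.0729]
 t 29.12 tcp [0.4992 0.139  0.3291] F [-0.42 -0.11  0.64]
```

View pics/c4.png

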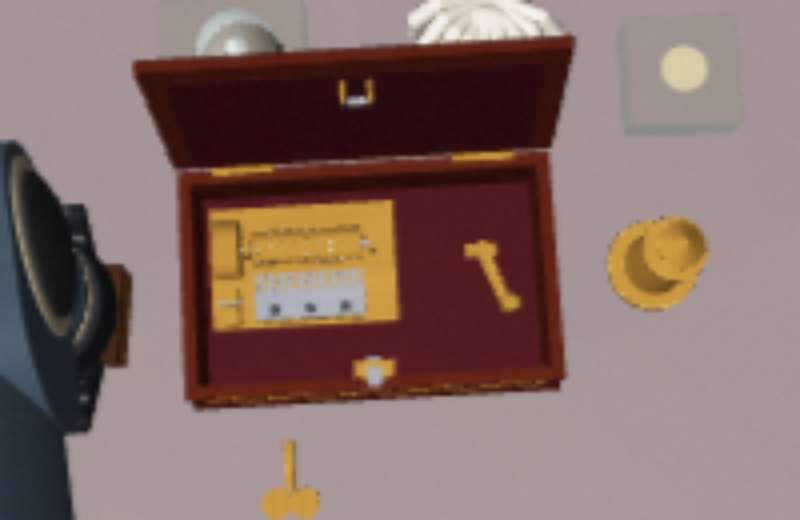

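The lever is hard right with its knob at crop px (512,304). The lid is still back, and the box, lighthouse and key are where they were. One last numeric check of the box and knob, then I'll hand in.

```bash
python3 - <<'E'
from h import *
from plant import robot
f=pickle.load(open('pics/top4.pkl','rb'));W=world(f);c,s=np.cos(YAW),np.sin(YAW)
def tobox(P): d=P[...,:2]-O; return np.stack([c*d[...,0]+s*d[...,1],-s*d[...,0]+c*d[...,1]],-1)
B=tobox(W);z=W[...,2];rim=(abs(z-.1)<.008)&(abs(B[...,1])<.155)&(abs(B[...,0])<.1)
cn=max(cv2.findContours(rim.astype(np.uint8),0,1)[0],key=cv2.contourArea)[:,0]
print(cv2.minAreaRect((tobox(plane(f,cn,.1))*1000).astype(np.float32)))
k=tobox(plane(f,[[230+512/4,150+302/4]],.087))[0];print('knob',k,'theta',.36+np.arctan2(-.088-k[1],.022-k[0]))
show(robot);robot.close_job()
E
```

```text
((1.6236801147460938, 0.0633087158203125), (173.39578247070312, 279.6658630371094), 0.053341835737228394)
knob [-0.02661666 -0.10699603] theta 0.7324902956500657
 t 29.12 tcp [0.4992 0.139  0.3291] F [-0.42 -0.11  0.64]
the job is handed in; nothing more can be done
```

The music box is open with its start lever fully to the right, and I handed the job in at 29.1 s of the 54 s allowed.

- **Catch:** my first press stopped too early, at about 3 N, because force noise tripped the contact limit, so the catch held. I pressed again in small steps up to about 10 N, and the lid sprang ajar.
- **Lid:** I pushed it back to its hinge stop, where I felt about 7 N in total. The camera then put it at about 1.78 rad, against the nominal 1.75 rad stop.
- **Lever:** I pushed it right until it met its stop at about 5.7 N. The camera puts it at about 0.73 rad, against 0.72 for playing.
- **Surroundings:** measured before and after the lever push, the box rim agreed within 0.1 mm and 0.1°. The lighthouse and key looked unmoved in the last picture, and so did the parts of the snow globe and shell box it shows. The arm partly hid the small box, and I did not check the crate or the enamel lids again, though the arm did not work near them.

The gripper ended clear of everything, with the wrist force at noise level.

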